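Find and shim the rocking corner of a jig plate

TASK

The jig plate does not sit firmly on its four seats and must be shimmed before it is bolted down. Press down on its corners with the fingertips, one after another, until you find the corner that rocks, press the flip shim in front of that corner down flat, then press the same corner firmly again to make sure that it no longer gives. Leave the other three shims standing up, pick nothing up, and do not disturb the parts and tools lying about.

Things in the scene. Friction and masses are not known exactly. Their poses are not given: they have to be found in the camera images.
- base: dark steel base plate, 234 x 230 x 10 mm, fixed on the table, with four seat blocks with hinged shims and two 10 mm dowels that locate the jig plate. Origin: on the table below the middle of the jig plate; x to the back of the table, y left, z up. It reaches 142 mm in front of the origin, 92 mm behind it, 115 mm to either side.
- jig_plate: loose aluminium plate shaped like a capital I, 160 (x) x 210 (y) x 12 mm, about 0.9 kg, axes as the base's: a web 90 mm wide (y) and four corners (ears) of 40 x 60 mm, each resting over a seat block. Set over the dowels with 1 mm play. Origin: middle of its underside, 43 mm above the table when level; its top is then at 55 mm.
- corner_a (a point): point to press on one corner of the plate, on the level plate's top, 20 mm from the ear's outer end; fixed, does not move with the plate. Its place (front/back, left/right) varies. One of the four seats is 4 mm low: that corner rocks down 3 to 4 mm under 2 to 4 N and comes back level when let go; a firm corner does not give, even at 25 N. shim_a belongs to corner_a.
- corner_b (a point): point to press on one corner of the plate, on the level plate's top, 20 mm from the ear's outer end; fixed, does not move with the plate. Its place (front/back, left/right) varies. One of the four seats is 4 mm low: that corner rocks down 3 to 4 mm under 2 to 4 N and comes back level when let go; a firm corner does not give, even at 25 N. shim_b belongs to corner_b.
- corner_c (a point): point to press on one corner of the plate, on the level plate's top, 20 mm from the ear's outer end; fixed, does not move with the plate. Its place (front/back, left/right) varies. One of the four seats is 4 mm low: that corner rocks down 3 to 4 mm under 2 to 4 N and comes back level when let go; a firm corner does not give, even at 25 N. shim_c belongs to corner_c.
- corner_d (a point): point to press on one corner of the plate, on the level plate's top, 20 mm from the ear's outer end; fixed, does not move with the plate. Its place (front/back, left/right) varies. One of the four seats is 4 mm low: that corner rocks down 3 to 4 mm under 2 to 4 N and comes back level when let go; a firm corner does not give, even at 25 N. shim_d belongs to corner_d.
- tab_a (a point): middle of the free end of shim_a's tab, on its upper side; moves with the tab. At the start it stands 57 to 60 mm in front of corner_a (towards the robot, along the base's -x), 60 to 63 mm above the table, 5 to 8 mm above the plate's top.
- tab_b (a point): middle of the free end of shim_b's tab, on its upper side; moves with the tab. At the start it stands 57 to 60 mm in front of corner_b (towards the robot, along the base's -x), 60 to 63 mm above the table, 5 to 8 mm above the plate's top.
- tab_c (a point): middle of the free end of shim_c's tab, on its upper side; moves with the tab. At the start it stands 57 to 60 mm in front of corner_c (towards the robot, along the base's -x), 60 to 63 mm above the table, 5 to 8 mm above the plate's top.
- tab_d (a point): middle of the free end of shim_d's tab, on its upper side; moves with the tab. At the start it stands 57 to 60 mm in front of corner_d (towards the robot, along the base's -x), 60 to 63 mm above the table, 5 to 8 mm above the plate's top.
- shim_a (a joint): flip shim of corner_a: steel lever on a pin (along y, 14 mm in front of corner_a, 24 mm above the table) with a tab 20 mm wide whose free end is 61 mm in front of the pin when flat. Rad: 0 to 0.05 at the start (tab about 45 deg up), 0.803 flat on its stop, upper face 19 mm above the table. Pressing its end straight down (2 to 10 N) lays it flat; it stays as left. Flat, its nose holds the corner 4 mm off its own seat.
- shim_b (a joint): flip shim of corner_b: steel lever on a pin (along y, 14 mm in front of corner_b, 24 mm above the table) with a tab 20 mm wide whose free end is 61 mm in front of the pin when flat. Rad: 0 to 0.05 at the start (tab about 45 deg up), 0.803 flat on its stop, upper face 19 mm above the table. Pressing its end straight down (2 to 10 N) lays it flat; it stays as left. Flat, its nose holds the corner 4 mm off its own seat.
- shim_c (a joint): flip shim of corner_c: steel lever on a pin (along y, 14 mm in front of corner_c, 24 mm above the table) with a tab 20 mm wide whose free end is 61 mm in front of the pin when flat. Rad: 0 to 0.05 at the start (tab about 45 deg up), 0.803 flat on its stop, upper face 19 mm above the table. Pressing its end straight down (2 to 10 N) lays it flat; it stays as left. Flat, its nose holds the corner 4 mm off its own seat.
- shim_d (a joint): flip shim of corner_d: steel lever on a pin (along y, 14 mm in front of corner_d, 24 mm above the table) with a tab 20 mm wide whose free end is 61 mm in front of the pin when flat. Rad: 0 to 0.05 at the start (tab about 45 deg up), 0.803 flat on its stop, upper face 19 mm above the table. Pressing its end straight down (2 to 10 N) lays it flat; it stays as left. Flat, its nose holds the corner 4 mm off its own seat.
- die_ring: aluminium ring, 68 mm across, 18 mm high, lying loose on the table left of the base plate; a bystander. Origin: middle of its underside
- bolt_1: M16 bolt, 71 mm long, loose on the base plate between the two front tabs; a bystander. Origin: middle of its underside
- nut_1: M16 nut, 13 mm high, loose on the base plate between the two front tabs; a bystander. Origin: middle of its underside
- spanner_2: combination spanner, 143 mm long, 6 mm thick, lying loose on the web of the jig plate; a bystander. Origin: middle of its underside
- bushing_1: brass bushing, 36 mm across and 30 mm high, standing loose on the table left of the base plate, towards the back; a bystander. Origin: middle of its underside
- caliper: caliper, 230 mm long, loose on the table right of the base plate; a bystander. Origin: middle of its underside

How it is judged:
By the outcome, as a careful person would: the job done as asked, in the order asked, and still so for the second after the job is handed in, with the robot touching nothing.
It also fails if it takes over 48 s, if anything falls off the work surface, if the arm or the gripper's body presses on something with over 40 N, if the wrist force passes 120 N, or if a joint passes its speed limit or range.

ROBOT

A 6-joint arm with a two-finger parallel gripper is mounted at the origin on a cart in front of the work surface, level with it; the furniture and walls round the work are solid. World frame = base frame: x ahead of the robot, y to its left, z up, the work surface at z = 0. Lengths are in m, angles in degrees, forces in N, time in s.
With the tool pointing down it reaches from about 0.4 to 0.825 m from the base axis. Payload 7 kg.
Tool frame: the origin (TCP) lies at the very end of the fingers, on their centre line; the grasp point (between the pads) lies 19 mm behind it; z points along the fingers, y is the line along which they close (so a half turn about z gives the same grasp; the last joint's range is limited). The gripper opens to 88 mm and grips with 3 to 60 N. Pads are 19 mm wide; open, the fingers measure 130 mm over their backs; the gripper's body (78 mm by 193 mm) begins 47 mm behind the grasp point.
Start: joints at [-55.915, 20.546, 0.682, 0, -70.136, -16.507], TCP at [0.204, -0.643, 0.189] pointing down, gripper open.
Joint ranges: [-176.03, 176.03], [-82.01, 121.73], [-58.28, 71.71], [-173.87, 95.51], [-174.79, -0.11], [-173.66, 173.66]. Speed limits (degrees/s): [136.94, 136.94, 172.46, 180, 180, 180].

INTERFACE

Orientations are given as [roll, pitch, yaw] about the fixed x, y, z axes, in that order (R = Rz(yaw) Ry(pitch) Rx(roll)).
In Python, from plant import get_state, capture, close_job, regions_of gives the robot as it stands.
- The arm moves only by the tool jog_arm, never from a script. Its argument "moves" is a list of rows, each a list of 3 entries, a list of its own where there are three numbers: the shift along the tool's x, y, z in cm, then the turn about the tool's z in degrees, then the finger opening in cm, from 0 to 8.76. A call has 1 to 12 rows; each row shifts and turns the commanded pose from where the row before left it, along the tool's axes as they then stand; what a row does not reach is not made up. A row lasts 1/8 s, in which the tool goes at most 62.5 mm and 10.7 degrees, less where a joint would pass 70% of its speed; a pose out of reach is approached as far as the arm can. A call is refused whole if a number of a shift passes 6.25 or a number of a turn 10.7, either way. A call with a gripper value outside its range is refused whole. The fingers move at their own pace and stop on an object; "newtons" is the grip in N (left out, the last holds). Time passes only in rows, so rows that do not move let the fingers close. It gives the time, the measured TCP pose, the force, the opening and the grip force at its end, in the units of the state.
- get_state(): the state, without advancing time (a new reading comes with each control period).
- capture(name): name is "scene" or "side" or "wrist"; returns a dict with "pixels" (400x640x3 uint8, blue, green, red), "mtx" (3x3 intrinsics, pixels), "world_from_camera" (4x4, takes a point from camera to world coordinates); the wrist camera has in their place "hand_eye" (4x4, takes a point from camera to tool coordinates, whose origin is the TCP and whose axes are the flange's). Camera axes: x right, y down, z forward; pixel columns grow to the right and rows downward; lengths in m; the calibration is good to about 2 mm. A picture is of the moment at which its call begins: read the wrist's pose just before it. There is no depth.
- close_job(): hands the job in; it is judged then, once.
Trained networks look in a picture, given as the dict that the camera call returned (one of the last four; its "shot" number tells which), for a name from the list of things; names that differ only in an ending like _2 or _b are one class to them, and where a whole thing is asked for, a point or a joint stands for the part that bears it (a point fixed in the world has none). Each returns a list of dicts, best first, with "confidence" (0 to 1); they miss things now and then, are a little off and sometimes report something else, mostly with a low value. They report only what shows in the picture. A call takes as long as a camera call.
- regions_of(picture, thing): "pixels" (400x640 bool, what is visible of it) and "pixel" ([column, row] in pixels, amid what is visible of it).
The state is a dict: "time_s": time; "joints": joint angles; "qd": joint speeds; "joint_torque": joint torques, N m; "tcp_pos": TCP position; "eef_rot": TCP orientation; "contact_force": force on the tool from outside, world axes, zero at the start; "moment": the same for the moment, N m; "gripper_width": finger opening in m; "gripper_force": force on a finger pad.
Only numpy, scipy, OpenCV 4.12 (cv2) and the standard library are available. Lean on these libraries where they do the work, as an engineer would, in place of code of your own. Each camera call takes 0.05 s, during which the arm holds its last target. There are 200 camera calls.

## Working session

There is one attempt and no reset: what is moved stays moved. The work goes in short steps, Python scripts to look and compute and a tool call to move; the robot and the scene stay as the last step left them, time stands still between calls to the robot, and variables do not carry over. Pictures are saved under pics/ and viewed, at most 10 in all, crops included, and the job is handed in when it is done.

Besides the shell and the picture viewer there is one more tool, called after ">>>" by a JSON object that holds its "api" and its "payload". jog_arm: Moves the arm, as the interface text tells. Its arguments: {"type":"object","properties":{"moves":{"type":"array"},"newtons":{"type":"number"}},"required":["moves"]}

```bash
mkdir -p pics; cat > h.py <<'E'
import numpy as np, cv2
from plant import get_state, capture, close_job, regions_of
def ray(p,uv,T=None):
    T=np.array(p["world_from_camera"]) if T is None else T
    d=np.linalg.inv(np.array(p["mtx"]))@[uv[0],uv[1],1.]
    return T[:3,3],T[:3,:3]@d
def atz(p,uv,z):
    o,d=ray(p,uv); return o+d*(z-o[2])/d[2]
def proj(p,X):
    T=np.linalg.inv(np.array(p["world_from_camera"])); X=np.atleast_2d(X)
    c=X@T[:3,:3].T+T[:3,3]; q=c@np.array(p["mtx"]).T; return q[:,:2]/q[:,2:]
E
python3 - <<'E'
from h import *
s=get_state(); print(s["tcp_pos"],s["eef_rot"],s["time_s"],s["contact_force"])
for n in("scene","side"):
    p=capture(n); cv2.imwrite(f"pics/{n}0.png",p["pixels"])
    print(n,np.round(p["world_from_camera"],3).tolist())
    for t in("base","jig_plate","shim_a","tab_a"):
        for r in regions_of(p,t)[:5]:
            m=r["pixels"]; ys,xs=np.nonzero(m); print(t,round(r["confidence"],2),np.round(r["pixel"]),m.sum(),xs.min(),xs.max(),ys.min(),ys.max())
E
```

```text
[ 0.20362723 -0.64295492  0.1881358 ] [ 1.79905269e+02 -7.32642478e-03 -1.62431753e+02] 0.0 [-0.62259899  0.38382466  0.08812749]
scene [[-0.677, -0.494, 0.545, 0.021], [-0.736, 0.437, -0.518, 0.448], [0.018, -0.752, -0.659, 0.679], [0.0, 0.0, 0.0, 1.0]]
base 0.82 [313. 251.] 3677 224 385 192 297
jig_plate 0.68 [295. 207.] 4662 229 363 167 256
shim_a 0.56 [283. 261.] 168 277 297 254 266
shim_a 0.52 [321. 190.] 84 317 335 184 193
tab_a 0.52 [297. 208.] 4519 229 362 167 255
tab_a 0.43 [285. 263.] 177 277 297 254 266
side [[0.859, -0.256, 0.443, 0.154], [-0.512, -0.403, 0.759, -0.663], [-0.016, -0.879, -0.477, 0.487], [0.0, 0.0, 0.0, 1.0]]
base 0.92 [318. 240.] 2272 248 379 213 268
jig_plate 0.81 [323. 211.] 2638 271 375 179 240
jig_plate 0.17 [295. 247.] 650 272 318 232 260
shim_a 0.62 [311. 191.] 25 305 314 186 192
shim_a 0.62 [291. 242.] 120 278 300 231 246
shim_a 0.48 [345. 229.] 82 335 354 218 232
shim_a 0.48 [261. 199.] 88 254 273 194 207
shim_a 0.34 [319. 197.] 294 289 342 186 209
tab_a 0.53 [345. 226.] 91 334 354 218 232
tab_a 0.46 [263. 204.] 40 256 272 195 207
tab_a 0.44 [318. 197.] 308 289 342 187 209
tab_a 0.41 [288. 240.] 131 278 300 231 246
tab_a 0.37 [308. 190.] 22 305 312 185 191
```

View pics/scene0.png

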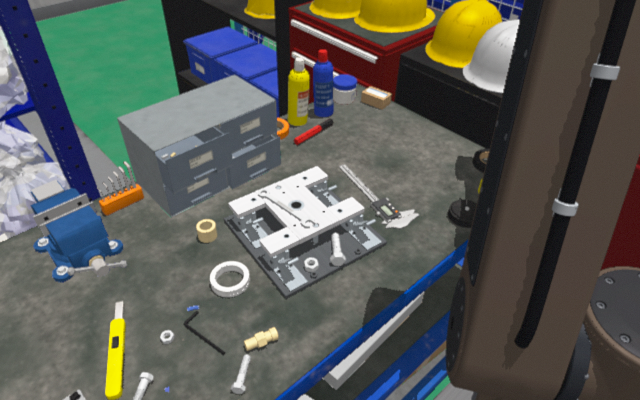

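View pics/side0.png

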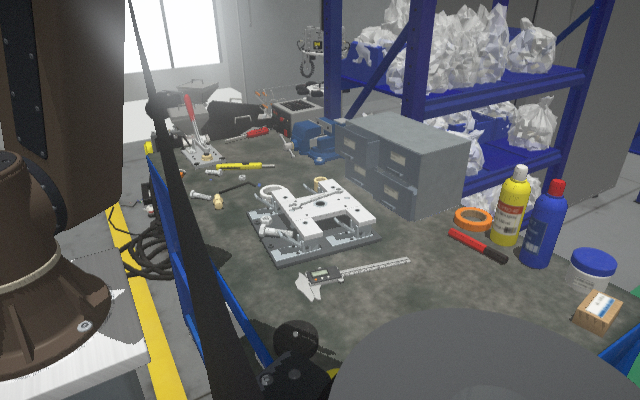

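The scene picture shows the plate at about (295,207), with the bolt at (337,248) and nut at (311,264) between the front tabs. The side picture shows it at (322,205). I'll fit the plate and base model to both views.

```bash
cat > fit.py <<'E'
from h import *
from scipy.optimize import minimize
P=[]
for n in("scene","side"):
    p=capture(n); P.append((n,p,regions_of(p,"jig_plate")[0]["pixels"],regions_of(p,"base")[0]["pixels"]))
def box(x0,x1,y0,y1,z0,z1): return np.array([[x,y,z] for x in(x0,x1) for y in(y0,y1) for z in(z0,z1)])/1000
PL=[box(-80,-40,-105,105,43,55),box(40,80,-105,105,43,55),box(-40,40,-45,45,43,55)]
BA=[box(-142,92,-115,115,0,10)]
def W(X,q):
    c,s=np.cos(q[2]),np.sin(q[2]); return X@np.array([[c,s,0],[-s,c,0],[0,0,1]])+[q[0],q[1],0]
K=4
def sil(p,bs,q):
    m=np.zeros((400*K,640*K),np.uint8)
    for b in bs: cv2.fillConvexPoly(m,cv2.convexHull(np.round((proj(p,W(b,q))+.5)*K).astype(np.int32)),1)
    return cv2.resize(m.astype(np.float32),(640,400),interpolation=cv2.INTER_AREA)
def cost(q,which):
    c=0
    for i in which:
        n,p,mp,mb=P[i]; a=sil(p,PL,q); c+=1-(np.minimum(a,mp).sum()/np.maximum(a,mp).sum())
        b=np.maximum(a,sil(p,BA,q)); mm=mp|mb
        mm=cv2.morphologyEx(mm.astype(np.uint8),cv2.MORPH_CLOSE,np.ones((9,9))); 
        c+=1-np.minimum(b,mm).sum()/np.maximum(b,mm).sum()
    return c
if __name__=="__main__":
    g=atz(P[0][1],(297,208),.05); print(g)
    for w in([0],[1],[0,1]):
        best=min((minimize(cost,[g[0],g[1],y],args=(w,),method="Nelder-Mead",options=dict(initial_simplex=np.array([[g[0],g[1],y]]*4)+np.vstack([np.zeros(3),np.diag([.03,.03,.15])]))) for y in(-.5,-.2,.1,.4)),key=lambda r:r.fun)
        q=best.x; print(w,best.fun,np.round(q[:2],4),np.degrees(q[2]))
    cr=[]
    for n,p,_,_ in P:
        c=(320,215); z=5
        im=p["pixels"]; M=np.float32([[z,0,300-z*(300 if n=="scene" else 318)],[0,z,200-z*(228 if n=="scene" else 222)]])
        im=cv2.warpAffine(im,M,(800 if n=="scene" else 640,560 if n=="scene" else 400),flags=cv2.INTER_CUBIC)
        X=[[x,y,55] for x,y in[(-80,-105),(-80,105),(-40,105),(-40,45),(40,45),(40,105),(80,105),(80,-105),(40,-105),(40,-45),(-40,-45),(-40,-105)]]
        for poly in(X,[[-142,-115,10],[-142,115,10],[92,115,10],[92,-115,10]]):
            u=proj(p,W(np.array(poly)/1000,q))@M[:,:2].T+M[:,2]; cv2.polylines(im,[np.round(u).astype(np.int32)],True,(0,0,255),1)
        for x in(-60,60):
            for y in(-85,85):
                for X3,c in(((x,y,55),(0,255,0)),((x-58.5,y,61.5),(255,0,255))):
                    u=proj(p,W(np.array([X3])/1000,q))@M[:,:2].T+M[:,2]; cv2.circle(im,tuple(int(v) for v in np.round(u[0])),4,c,1)
        cv2.imwrite(f"pics/fit_{n}.png",im)
E
python3 fit.py
```

```text
[0.55048304 0.00472687 0.05      ]
[0] 0.32126134634017944 [0.5551 0.0044] -7.458688542081708
[1] 0.42792898416519165 [0.5557 0.0074] -6.994444045053739
[0, 1] 0.7599346041679382 [0.5554 0.0051] -7.423922129602659
```

View pics/fit_scene.png

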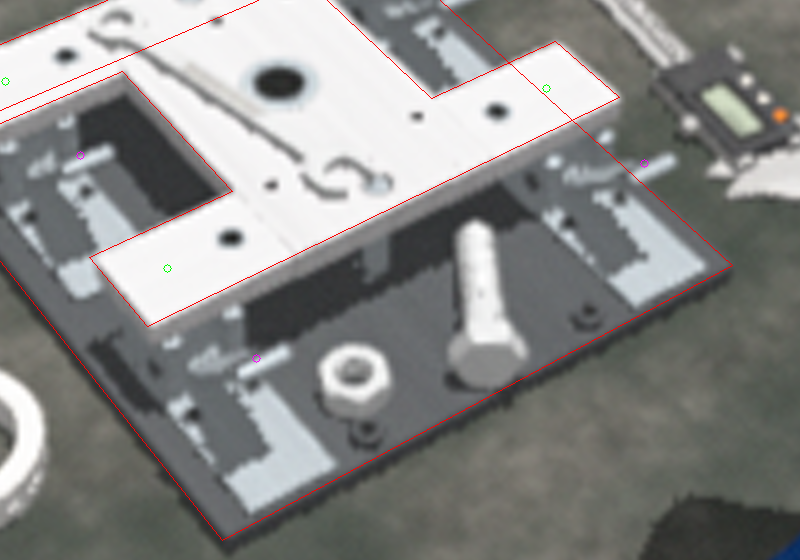

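View pics/fit_side.png

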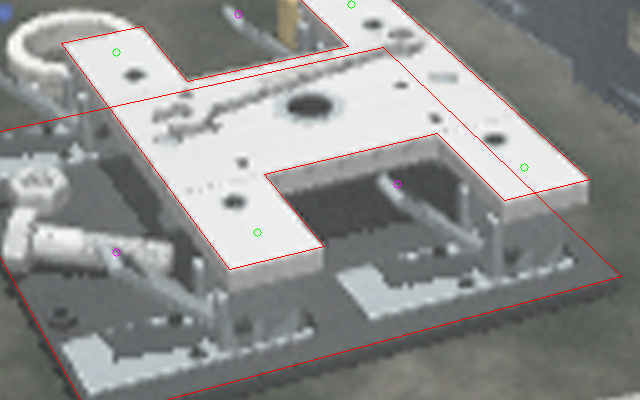

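The fit matches both pictures. The plate outline lies on its edges, and the tab ends sit at the predicted marks: front left (262,360) and front right (655,167) in the scene crop. Next I'll work out where the bolt and nut are in the base frame. Meanwhile the arm turns by 25°, which makes tool x = -base x and tool y = base y, closes its fingers and moves over the front-right corner.

>>> {"api": "jog_arm", "payload": {"moves": [[[0,0,0],8.4,0],[[0,0,0],8.3,0],[[0,0,0],8.3,0]]}}

```text
time_s: 1.18
tcp_pos: [0.2039, -0.6435, 0.1891]
eef_rot: [-180.0, 0.0, 172.3]
contact_force: [-1.0, 1.1, 0.3]
gripper_width: 0.0634
gripper_force: 0.0
```

>>> {"api": "jog_arm", "payload": {"moves": [[[-1.8,5.5,0],0,0],[[-1.8,5.5,0],0,0],[[-1.8,5.5,0],0,0],[[-1.8,5.5,0],0,0],[[-1.9,5.5,0],0,0],[[-1.9,5.5,0],0,0],[[-1.9,5.5,0],0,0],[[-1.9,5.5,0],0,0],[[-1.9,5.5,0],0,0],[[-1.9,5.4,0],0,0],[[-1.9,5.4,0],0,0],[[0,0,0],0,0]]}}

```text
time_s: 2.68
tcp_pos: [0.4865, -0.069, 0.1891]
eef_rot: [180.0, 0.0, 172.8]
contact_force: [0.1, -0.9, -0.3]
gripper_width: 0.0007
gripper_force: 0.0
```

```bash
cat >> h.py <<'E'
Q=(.5554,.0051,np.radians(-7.42))
def base(X):
    c,s=np.cos(Q[2]),np.sin(Q[2]); d=np.asarray(X)[:2]-Q[:2]; return np.round(1000*np.array([c*d[0]+s*d[1],-s*d[0]+c*d[1]]),1)
def st():
    s=get_state(); print("base mm",base(s["tcp_pos"]),"z",round(1000*s["tcp_pos"][2],1),"rot",np.round(s["eef_rot"],1),"F",np.round(s["contact_force"],1),"t",s["time_s"],"w",s["gripper_width"])
E
python3 - <<'E'
from h import *
st()
for n in("side","scene"):
    p=capture(n); cv2.imwrite(f"pics/{n}1.png",p["pixels"])
    for t in("bolt_1","nut_1"):
        for r in regions_of(p,t)[:3]:
            ys,xs=np.nonzero(r["pixels"]); 
            B=np.array([base(atz(p,(x,y),.018)) for x,y in zip(xs,ys)]); print(n,t,round(r["confidence"],2),np.round(r["pixel"]),B.min(0),B.max(0))
E
```

```text
base mm [-58.7 -82.4] z 189.1 rot [180.    0.  172.8] F [ 0.1 -0.9 -0.3] t 2.675 w 0.0007121994675671063
side bolt_1 0.72 [268. 231.] [-143.3  -42.1] [-78.7  26. ]
side bolt_1 0.54 [344. 225.] [ 24.4 -79.3] [ 47.  -14.4]
side nut_1 0.65 [268. 220.] [-126.3   23.5] [-101.5   61.1]
side nut_1 0.32 [267. 227.] [-143.3  -42.1] [-79.3  30. ]
scene bolt_1 0.83 [334. 255.] [-147.5  -41.2] [-75.6   8.5]
scene bolt_1 0.58 [281. 260.] [-93.   56.7] [-60.4  90.1]
scene nut_1 0.59 [311. 265.] [-131.7   29.5] [-101.3   56.4]
```

>>> {"api": "jog_arm", "payload": {"moves": [[[0.1,-0.3,4],0,0],[[0,0,4],0,0],[[0,0,4],0,0],[[0,0,1],0,0],[[0,0,0.1],0,0],[[0,0,0],0,0],[[0,0,0],0,0]]}}

```text
time_s: 3.85
tcp_pos: [0.4845, -0.0747, 0.0594]
eef_rot: [180.0, 0.1, 172.6]
contact_force: [-0.1, 0.1, -0.5]
gripper_width: 0.0006
gripper_force: 0.0
```

>>> {"api": "jog_arm", "payload": {"moves": [[[0,0,0.1],0,0],[[0,0,0.1],0,0],[[0,0,0.1],0,0],[[0,0,0],0,0],[[0,0,0],0,0]]}}

```text
time_s: 4.47
tcp_pos: [0.4836, -0.0748, 0.055]
eef_rot: [-180.0, -0.0, 172.6]
contact_force: [-0.7, 0.6, -0.1]
gripper_width: 0.0003
gripper_force: 0.0
```

>>> {"api": "jog_arm", "payload": {"moves": [[[0,0,0.1],0,0],[[0,0,0],0,0],[[0,0,0],0,0]]}}

```text
time_s: 4.85
tcp_pos: [0.4836, -0.0748, 0.0541]
eef_rot: [-180.0, -0.0, 172.6]
contact_force: [-0.5, -0.5, 0.4]
gripper_width: 0.0002
gripper_force: 0.0
```

>>> {"api": "jog_arm", "payload": {"moves": [[[0,0,0.1],0,0],[[0,0,0],0,0],[[0,0,0],0,0]]}}

```text
time_s: 5.22
tcp_pos: [0.4836, -0.0749, 0.053]
eef_rot: [-180.0, -0.0, 172.6]
contact_force: [0.0, -0.5, -0.0]
gripper_width: 0.0004
gripper_force: 0.0
```

>>> {"api": "jog_arm", "payload": {"moves": [[[0,0,0.1],0,0],[[0,0,0],0,0],[[0,0,0],0,0]]}}

```text
time_s: 5.6
tcp_pos: [0.4836, -0.0749, 0.052]
eef_rot: [-180.0, -0.0, 172.6]
contact_force: [1.0, 0.0, 0.0]
gripper_width: 0.0005
gripper_force: 0.0
```

>>> {"api": "jog_arm", "payload": {"moves": [[[0,0,0.1],0,0],[[0,0,0],0,0],[[0,0,0],0,0]]}}

```text
time_s: 5.98
tcp_pos: [0.4836, -0.0749, 0.0511]
eef_rot: [-180.0, -0.0, 172.6]
contact_force: [0.5, -0.3, 0.5]
gripper_width: 0.0003
gripper_force: 0.0
```

>>> {"api": "jog_arm", "payload": {"moves": [[[0,0,0.1],0,0],[[0,0,0],0,0],[[0,0,0],0,0]]}}

```text
time_s: 6.35
tcp_pos: [0.4836, -0.0749, 0.0501]
eef_rot: [-180.0, -0.0, 172.6]
contact_force: [-0.5, 0.3, 0.4]
gripper_width: 0.0
gripper_force: 0.0
```

```bash
python3 - <<'E'
from h import *
st(); O=[]
for n,c in(("scene",(350,215)),("side",(318,205))):
    p=capture(n); z=4
    M=np.float32([[z,0,200-z*c[0]],[0,z,200-z*c[1]]]); im=cv2.warpAffine(p["pixels"],M,(400,400),flags=cv2.INTER_CUBIC)
    u=proj(p,get_state()["tcp_pos"])@M[:,:2].T+M[:,2]; cv2.circle(im,tuple(int(v) for v in u[0]),4,(0,0,255),1); O.append(im)
cv2.imwrite("pics/c1.png",np.hstack(O))
E
```

```text
base mm [-60.9 -88.6] z 50.1 rot [-180.    -0.   172.6] F [-0.5  0.3  0.4] t 6.35 w 3.206203439349507e-05
```

View pics/c1.png

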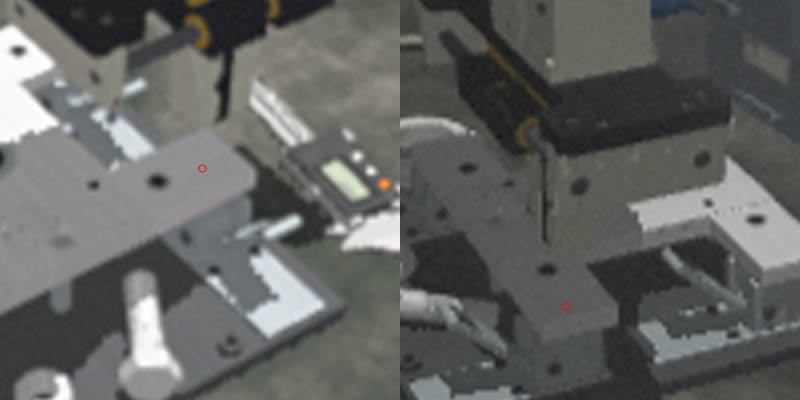

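The red circle marks the reported TCP on the ear, but the fingers look to be behind the ear, and no force shows. I need a wider view before moving on.

```bash
python3 - <<'E'
from h import *
O=[]
t=np.array(get_state()["tcp_pos"])
for n,c in(("scene",(340,170)),("side",(335,180))):
    p=capture(n); z=2.5
    M=np.float32([[z,0,200-z*c[0]],[0,z,300-z*c[1]]]); im=cv2.warpAffine(p["pixels"],M,(400,500),flags=cv2.INTER_CUBIC)
    for h in(0,.05,.1,.15):
        u=proj(p,t+[0,0,h])@M[:,:2].T+M[:,2]; cv2.circle(im,tuple(int(v) for v in u[0]),4,(0,0,255),1)
    O.append(im)
cv2.imwrite("pics/c2.png",np.hstack(O))
w=capture("wrist"); cv2.imwrite("pics/w2.png",w["pixels"]); print(np.round(w["hand_eye"],3).tolist(),np.round(w["mtx"],1).tolist())
E
```

```text
[[0.001, -0.956, -0.293, 0.08], [1.0, 0.001, 0.001, 0.001], [-0.0, -0.293, 0.956, -0.197], [0.0, 0.0, 0.0, 1.0]] [[290.4, 0.0, 316.1], [0.0, 290.4, 199.6], [0.0, 0.0, 1.0]]
```

View pics/c2.png

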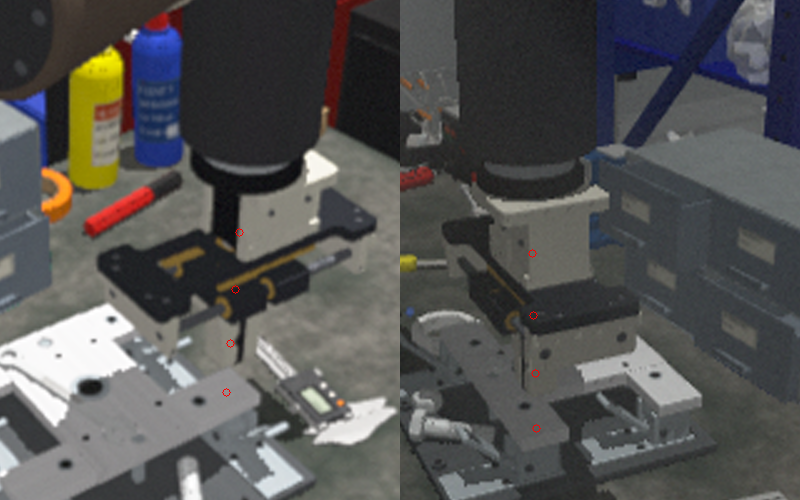

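View pics/w2.png

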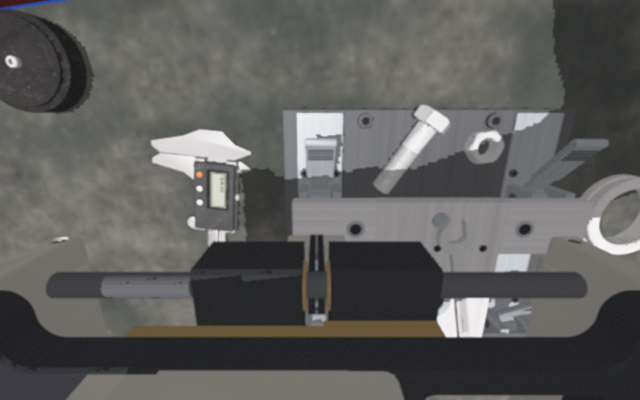

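```bash
python3 - <<'E'
from h import *
from scipy.optimize import least_squares
a=capture("scene");b=capture("side")
def tri(u,v):
    f=lambda X:np.r_[(proj(a,X)-u).ravel(),(proj(b,X)-v).ravel()]
    r=least_squares(f,[.5,-.07,.07]); return r.x,base(r.x),r.fun
print(tri((355.2,198),(305,215.2)))
# gripper-body features: lower mount corner guess & check the vertical axis offset
E
```

```text
(array([ 0.47349048, -0.07110749,  0.0858666 ]), array([-71.4, -86.1]), array([-0.89939819, -1.49050181, -1.20877648,  1.32112647]))
```

The wrist picture shows the plate's front right corner at (293,200) and the base's front edge at row 110. The fingers end near row 237, but the TCP should project to row 225. I'll check the reported pose against the known plate corners in this picture.

```bash
python3 - <<'E'
from h import *
from scipy.spatial.transform import Rotation as R
s=get_state(); w=capture("wrist"); T=np.eye(4); T[:3,:3]=R.from_euler("xyz",s["eef_rot"],degrees=True).as_matrix(); T[:3,3]=s["tcp_pos"]
w["world_from_camera"]=T@np.array(w["hand_eye"])
c,sn=np.cos(Q[2]),np.sin(Q[2])
def W(x,y,z): return [Q[0]+(c*x-sn*y)/1000,Q[1]+(sn*x+c*y)/1000,z/1000]
for X in[(-80,-105,55),(-142,-115,10),(-40,-105,55),(-60,-85,55),(-118,-85,61)]: print(X,np.round(proj(w,W(*X))[0],1))
print("tcp",proj(w,s["tcp_pos"]), s["joints"], s["joint_torque"])
v=cv2.imread("pics/w2.png"); print(v[205:245:3,317].tolist())
print(np.abs(v.astype(int)-w["pixels"]).mean())
E
```

```text
(-80, -105, 55) [290.9 202.1]
(-142, -115, 10) [280.9 108.8]
(-40, -105, 55) [292.3 254.1]
(-60, -85, 55) [319.6 228.9]
(-118, -85, 61) [320.1 148. ]
tcp [[314.67534188 225.18650208]] [ 1.42757558e+01  1.12914423e+01 -3.28951899e+01  7.08928879e-04
 -4.58086756e+01 -1.11699455e+02] [-2.80157883e-04 -3.83903611e+01  2.22629535e+01  5.28064549e+00
 -8.74697347e-02 -2.14669421e-05]
[[142, 140, 144], [144, 142, 144], [142, 141, 143], [142, 140, 143], [145, 144, 145], [141, 139, 141], [143, 140, 143], [144, 141, 144], [144, 143, 146], [145, 144, 146], [88, 87, 87], [74, 72, 74], [77, 74, 75], [77, 73, 75]]
1.4602252604166666
```

The pose and the plate height are confirmed, projecting to within 2 px. So the closed fingers really do end about 37 mm above the TCP. I'll raise the tool clear of the plate and see how the fingers look at other openings.

>>> {"api": "jog_arm", "payload": {"moves": [[[0,0,-5],0,0],[[0,0,-5],0,0],[[0,0,0],0,0]]}}

```text
time_s: 7.12
tcp_pos: [0.4864, -0.0746, 0.1542]
eef_rot: [179.9, 0.4, 172.6]
contact_force: [0.9, 0.1, -0.5]
gripper_width: 0.0004
gripper_force: 0.0
```

```bash
python3 - <<'E'
from h import *
st()
for n in("scene","side","wrist"): cv2.imwrite(f"pics/o0_{n}.png",capture(n)["pixels"])
E
```

```text
base mm [-58.1 -87.9] z 154.2 rot [179.9   0.4 172.6] F [ 0.9  0.1 -0.5] t 7.125 w 0.00038550561250993374
```

>>> {"api": "jog_arm", "payload": {"moves": [[[0,0,0],0,4],[[0,0,0],0,4],[[0,0,0],0,4],[[0,0,0],0,4]]}}

```text
time_s: 7.78
tcp_pos: [0.4836, -0.0749, 0.1498]
eef_rot: [-180.0, -0.0, 172.6]
contact_force: [-0.7, -0.0, 0.7]
gripper_width: 0.0348
gripper_force: 0.0
```

```bash
python3 - <<'E'
from h import *
st()
t=np.array(get_state()["tcp_pos"]); O=[]
for n in("scene","side","wrist"):
    p=capture(n); cv2.imwrite(f"pics/o4_{n}.png",p["pixels"])
    if n!="wrist": u=proj(p,t)[0].astype(int)
    else: u=np.array([315,225])
    for k in(0,4):
        im=cv2.imread(f"pics/o{k}_{n}.png"); 
        if n=="wrist": c=cv2.resize(im[150:340,190:450],(266,240))
        else:
            c=im[u[1]-75:u[1]+25,u[0]-55:u[0]+55]; c=cv2.resize(c,(266,242),interpolation=cv2.INTER_CUBIC)[:240]
            cv2.circle(c,(int(55*266/110),int(75*2.42)),3,(0,0,255),1)
        if n=="wrist": cv2.circle(c,(int(125*266/260),int(75*240/190)),3,(0,0,255),1)
        O.append(c)
cv2.imwrite("pics/m.png",cv2.resize(np.vstack([np.hstack(O[0::2]),np.hstack(O[1::2])]),(798,480)))
E
```

```text
base mm [-60.9 -88.6] z 149.8 rot [-180.    -0.   172.6] F [-0.7 -0.   0.7] t 7.775 w 0.034841567494716785
```

View pics/m.png

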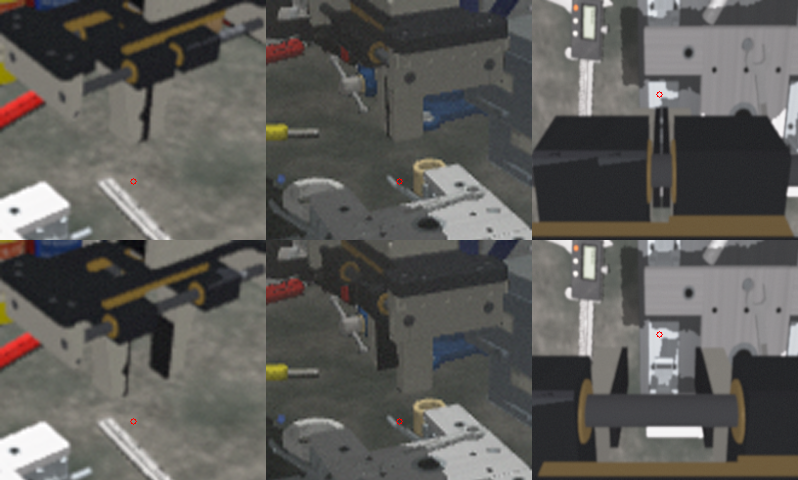

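```bash
python3 - <<'E'
import cv2,numpy as np
a=cv2.imread("pics/o4_wrist.png")[195:345,225:415]; a=cv2.resize(a,None,fx=4,fy=4,interpolation=cv2.INTER_CUBIC)[:600,:400*2]
from h import *
t=np.array(get_state()["tcp_pos"]);O=[]
for n in("scene","side"):
    im=cv2.imread(f"pics/o4_{n}.png");p=capture(n);u=proj(p,t)[0].astype(int);print(n,u)
    O.append(cv2.resize(im[u[1]-55:u[1]+5,u[0]-40:u[0]+40],(400,300),interpolation=cv2.INTER_CUBIC))
a=cv2.resize(cv2.imread("pics/o4_wrist.png")[200:350,215:415],(400,300),interpolation=cv2.INTER_CUBIC)
b=cv2.resize(cv2.imread("pics/o0_wrist.png")[200:350,215:415],(400,300),interpolation=cv2.INTER_CUBIC)
cv2.imwrite("pics/z.png",np.vstack([np.hstack(O),np.hstack([a,b])]))
E
```

```text
scene [354 165]
side [308 186]
```

View pics/z.png

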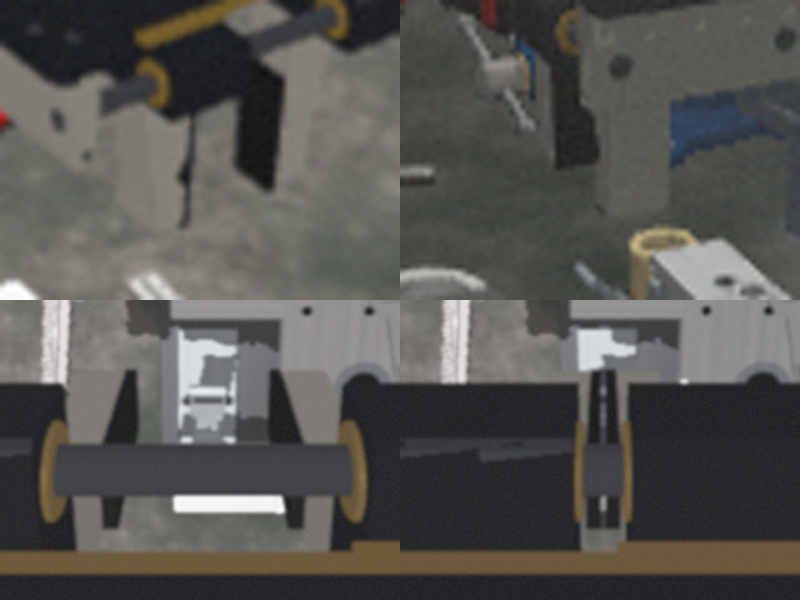

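```bash
python3 - <<'E'
from h import *
from scipy.optimize import least_squares
from scipy.spatial.transform import Rotation as R
s=get_state(); t=np.array(s["tcp_pos"]); Rm=R.from_euler("xyz",s["eef_rot"],degrees=True).as_matrix()
a=capture("scene"); b=capture("side")
W=lambda X:t+Rm@np.array(X)
obs=[(a,(338.4,154),-1,1),(a,(351,155.6),1,1),(b,(308,172),1,-1),(b,(321.6,173.4),-1,-1)]
def f(q):
    xc,hw,ho,h,yc=q
    return np.concatenate([proj(p,W((xc+sx*hw,yc+sy*ho,-h)))[0]-u for p,u,sx,sy in obs])
for r in(least_squares(f,[0,.01,.0384,.03,0]),):
    print(np.round(r.x*1000,1),np.round(r.fun,1))
# finger outer gap estimate from the pad edges, nominal prediction
for h in(0,.02,.04): print(h,[np.round(proj(p,W((sx*.0095,sy*.0384,-h)))[0]) .tolist() for p,u,sx,sy in obs])
E
```

```text
[-25.4  13.1 -13.3  10.4  15.7] [ 1.9 -2.8 -1.9  2.7  0.6  1.9 -0.6 -1.9]
0 [[334.0, 171.0], [340.0, 176.0], [312.0, 196.0], [322.0, 194.0]]
0.02 [[334.0, 162.0], [341.0, 167.0], [312.0, 186.0], [322.0, 184.0]]
0.04 [[335.0, 152.0], [341.0, 158.0], [311.0, 176.0], [321.0, 174.0]]
```

```bash
python3 - <<'E'
from h import *
from scipy.spatial.transform import Rotation as R
s=get_state(); t=np.array(s["tcp_pos"]); Rm=R.from_euler("xyz",s["eef_rot"],degrees=True).as_matrix()
a=capture("scene"); b=capture("side"); W=lambda X:t+Rm@np.array(X)
for h in(.066,.086,.107): print(h,"scene left plate x+,x-",np.round(proj(a,[W((.039,.0965,-h)),W((-.039,.0965,-h))])).tolist(),"side",np.round(proj(b,[W((.039,-.0965,-h)),W((-.039,-.0965,-h))])).tolist())
print("wrist tip rows nominal h: ",[(h,199.6+290.4*(.0097-.293*-h*-1)/(.209-.956*h)) for h in(0,.02,.04)])
E
```

```text
0.066 scene left plate x+,x- [[324.0, 166.0], [297.0, 142.0]] side [[308.0, 178.0], [353.0, 169.0]]
0.086 scene left plate x+,x- [[324.0, 155.0], [297.0, 132.0]] side [[308.0, 166.0], [353.0, 158.0]]
0.107 scene left plate x+,x- [[325.0, 144.0], [296.0, 121.0]] side [[307.0, 154.0], [353.0, 145.0]]
wrist tip rows nominal h:  [(0, 213.0778947368421), (0.02, 205.47284600800506), (0.04, 196.16472241742795)]
```

The fingers and the gripper body both sit about 41 mm higher than the reported TCP implies, and x and y are right. So the fingertip height is TCP z + 41 mm, and I expect contact with the plate near TCP z = 14 mm. I'll close the fingers and approach slowly.

>>> {"api": "jog_arm", "payload": {"moves": [[[-0.1,0.35,4],0,0],[[0,0,4],0,0],[[0,0,4],0,0],[[0,0,0.9],0,0],[[0,0,0],0,0],[[0,0,0],0,0]]}}

```text
time_s: 8.98
tcp_pos: [0.4864, -0.0713, 0.0226]
eef_rot: [180.0, 0.1, 172.6]
contact_force: [-1.4, 0.6, 0.8]
gripper_width: 0.0005
gripper_force: 0.0
```

>>> {"api": "jog_arm", "payload": {"moves": [[[0,0,0.1],0,0],[[0,0,0.1],0,0],[[0,0,0.1],0,0],[[0,0,0],0,0]]}}

```text
time_s: 9.48
tcp_pos: [0.485, -0.0715, 0.0181]
eef_rot: [-180.0, -0.0, 172.6]
contact_force: [1.0, 0.4, -0.0]
gripper_width: 0.0004
gripper_force: 0.0
```

>>> {"api": "jog_arm", "payload": {"moves": [[[0,0,0.1],0,0],[[0,0,0],0,0]]}}

```text
time_s: 9.72
tcp_pos: [0.4851, -0.0715, 0.0171]
eef_rot: [-180.0, 0.0, 172.6]
contact_force: [-0.2, -0.3, 2.6]
gripper_width: 0.0003
gripper_force: 1.3
```

>>> {"api": "jog_arm", "payload": {"moves": [[[0,0,0.1],0,0],[[0,0,0],0,0]]}}

```text
time_s: 9.98
tcp_pos: [0.485, -0.0716, 0.0161]
eef_rot: [-180.0, -0.0, 172.6]
contact_force: [-1.5, -0.6, 3.0]
gripper_width: 0.0008
gripper_force: 1.6
```

>>> {"api": "jog_arm", "payload": {"moves": [[[0,0,0.1],0,0],[[0,0,0],0,0]]}}

```text
time_s: 10.22
tcp_pos: [0.4849, -0.0716, 0.015]
eef_rot: [-180.0, -0.0, 172.6]
contact_force: [-2.1, -0.6, 3.5]
gripper_width: 0.0005
gripper_force: 1.8
```

>>> {"api": "jog_arm", "payload": {"moves": [[[0,0,0.1],0,0],[[0,0,0],0,0]]}}

```text
time_s: 10.48
tcp_pos: [0.4849, -0.0717, 0.0144]
eef_rot: [-180.0, -0.0, 172.6]
contact_force: [-3.9, -0.6, 8.6]
gripper_width: 0.0005
gripper_force: 4.5
```

>>> {"api": "jog_arm", "payload": {"moves": [[[0,0,0.1],0,0],[[0,0,0],0,0]]}}

```text
time_s: 10.72
tcp_pos: [0.4849, -0.0717, 0.0142]
eef_rot: [-180.0, 0.0, 172.6]
contact_force: [-6.6, 1.0, 19.8]
gripper_width: 0.0002
gripper_force: 9.6
```

The front right corner rocks: it made contact at TCP z 17.3 mm, gave about 3 mm at 2.6–3.5 N, then stopped hard at 14.4 mm with 20 N. The fingertip offset is therefore 37.7 mm. Next I'll lift, move over the tab and press it flat, with the stop expected near TCP z -18.7 mm.

>>> {"api": "jog_arm", "payload": {"moves": [[[0,0,-1],0,0],[[0,0,-3],0,0],[[3.1,0,0],0,0],[[3,0,0],0,0],[[0,0,0],0,0],[[0,0,0],0,0]]}}

```text
time_s: 11.48
tcp_pos: [0.4256, -0.0633, 0.0535]
eef_rot: [180.0, 0.1, 172.6]
contact_force: [-0.4, 0.4, 0.6]
gripper_width: 0.0005
gripper_force: 0.0
```

>>> {"api": "jog_arm", "payload": {"moves": [[[0,0,1],0,0],[[0,0,1],0,0],[[0,0,0.5],0,0],[[0,0,0.3],0,0],[[0,0,0.2],0,0],[[0,0,0],0,0]]}}

```text
time_s: 12.22
tcp_pos: [0.4245, -0.0637, 0.023]
eef_rot: [-180.0, -0.0, 172.6]
contact_force: [-0.4, 1.1, 0.2]
gripper_width: 0.0008
gripper_force: 0.0
```

>>> {"api": "jog_arm", "payload": {"moves": [[[0,0,0.3],0,0],[[0,0,0.3],0,0],[[0,0,0.3],0,0],[[0,0,0],0,0]]}}

```text
time_s: 12.72
tcp_pos: [0.4248, -0.0636, 0.0138]
eef_rot: [180.0, 0.0, 172.6]
contact_force: [0.5, 0.3, -0.7]
gripper_width: 0.0005
gripper_force: 0.0
```

>>> {"api": "jog_arm", "payload": {"moves": [[[0,0,0.4],0,0],[[0,0,0.4],0,0],[[0,0,0.4],0,0],[[0,0,0.4],0,0],[[0,0,0],0,0]]}}

```text
time_s: 13.35
tcp_pos: [0.4249, -0.0636, -0.0022]
eef_rot: [-180.0, 0.0, 172.6]
contact_force: [0.0, 0.5, 0.9]
gripper_width: 0.0005
gripper_force: 0.1
```

>>> {"api": "jog_arm", "payload": {"moves": [[[0,0,0.4],0,0],[[0,0,0.3],0,0],[[0,0,0.2],0,0],[[0,0,0.2],0,0],[[0,0,0],0,0]]}}

```text
time_s: 13.98
tcp_pos: [0.4245, -0.0636, -0.0131]
eef_rot: [-180.0, -0.0, 172.6]
contact_force: [-0.0, 0.4, 0.1]
gripper_width: 0.0005
gripper_force: 0.1
```

>>> {"api": "jog_arm", "payload": {"moves": [[[0,0,0.2],0,0],[[0,0,0.2],0,0],[[0,0,0],0,0]]}}

```text
time_s: 14.35
tcp_pos: [0.4247, -0.0636, -0.0171]
eef_rot: [-180.0, 0.0, 172.6]
contact_force: [0.1, 0.5, 0.6]
gripper_width: 0.0006
gripper_force: 0.2
```

>>> {"api": "jog_arm", "payload": {"moves": [[[0,0,0.1],0,0],[[0,0,0],0,0]]}}

```text
time_s: 14.6
tcp_pos: [0.4247, -0.0636, -0.018]
eef_rot: [180.0, 0.0, 172.6]
contact_force: [1.1, 0.3, -0.5]
gripper_width: 0.0003
gripper_force: 0.3
```

>>> {"api": "jog_arm", "payload": {"moves": [[[0,0,0.1],0,0],[[0,0,0],0,0]]}}

```text
time_s: 14.85
tcp_pos: [0.4248, -0.0636, -0.0185]
eef_rot: [-180.0, 0.0, 172.6]
contact_force: [-2.1, 1.3, 9.2]
gripper_width: 0.0005
gripper_force: 4.7
```

>>> {"api": "jog_arm", "payload": {"moves": [[[0,0,0.1],0,0],[[0,0,0],0,0],[[0,0,0],0,0]]}}

```text
time_s: 15.22
tcp_pos: [0.4248, -0.0636, -0.0189]
eef_rot: [-180.0, 0.0, 172.6]
contact_force: [-5.0, 1.8, 19.8]
gripper_width: 0.0002
gripper_force: 10.4
```

>>> {"api": "jog_arm", "payload": {"moves": [[[0,0,-1],0,0],[[0,0,-4],0,0],[[0,0,-4],0,0],[[0,0,-4],0,0],[[0,0,0],0,0],[[0,0,0],0,0]]}}

```text
time_s: 15.98
tcp_pos: [0.424, -0.0636, 0.1097]
eef_rot: [180.0, -0.0, 172.6]
contact_force: [0.1, 0.3, -0.3]
gripper_width: 0.0005
gripper_force: 0.0
```

```bash
python3 - <<'E'
from h import *
st(); O=[]
for n,c in(("scene",(335,225)),("side",(318,212))):
    p=capture(n); z=4
    M=np.float32([[z,0,200-z*c[0]],[0,z,250-z*c[1]]]); O.append(cv2.warpAffine(p["pixels"],M,(400,500),flags=cv2.INTER_CUBIC))
cv2.imwrite("pics/f.png",np.hstack(O))
E
```

```text
base mm [-121.4  -85.1] z 109.7 rot [180.   -0.  172.6] F [ 0.1  0.3 -0.3] t 15.975 w 0.0004980132608652441
```

View pics/f.png

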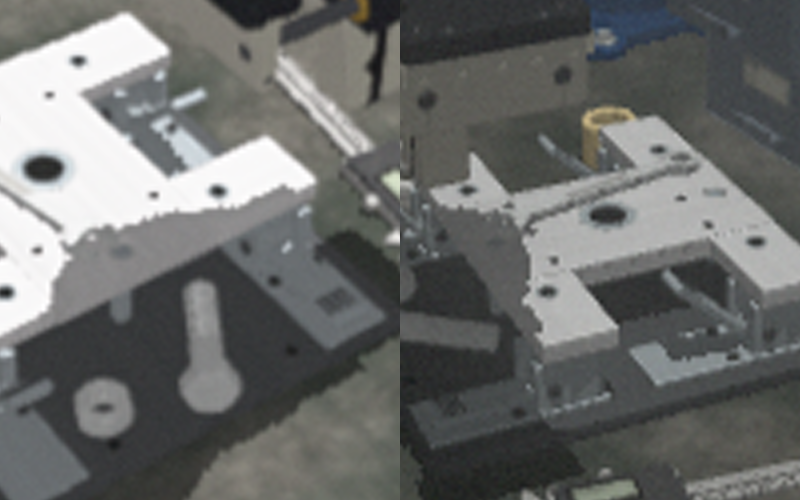

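The front right tab now lies flat (around (335,300) in the left half), while the other tabs still stand and the bolt, nut and spanner haven't moved. Now I'll press the same corner again.

>>> {"api": "jog_arm", "payload": {"moves": [[[-3.1,0,0],0,0],[[-3,0,0],0,0],[[0,0,4],0,0],[[0,0,4],0,0],[[0,0,0.9],0,0],[[0,0,0],0,0],[[0,0,0],0,0]]}}

```text
time_s: 16.95
tcp_pos: [0.4861, -0.0713, 0.0223]
eef_rot: [180.0, 0.1, 172.6]
contact_force: [-0.2, 0.4, -0.6]
gripper_width: 0.0003
gripper_force: 0.0
```

>>> {"api": "jog_arm", "payload": {"moves": [[[0,0,0.1],0,0],[[0,0,0.1],0,0],[[0,0,0],0,0]]}}

```text
time_s: 17.32
tcp_pos: [0.4852, -0.0715, 0.0194]
eef_rot: [180.0, 0.0, 172.6]
contact_force: [-0.6, -0.2, 0.1]
gripper_width: 0.0006
gripper_force: 0.0
```

>>> {"api": "jog_arm", "payload": {"moves": [[[0,0,0.1],0,0],[[0,0,0],0,0]]}}

```text
time_s: 17.58
tcp_pos: [0.485, -0.0715, 0.018]
eef_rot: [-180.0, -0.0, 172.6]
contact_force: [-0.6, 1.0, 0.3]
gripper_width: 0.0003
gripper_force: 0.0
```

>>> {"api": "jog_arm", "payload": {"moves": [[[0,0,0.1],0,0],[[0,0,0],0,0]]}}

```text
time_s: 17.82
tcp_pos: [0.4851, -0.0715, 0.0173]
eef_rot: [-180.0, 0.0, 172.6]
contact_force: [-1.9, 0.6, 4.0]
gripper_width: 0.0006
gripper_force: 2.1
```

>>> {"api": "jog_arm", "payload": {"moves": [[[0,0,0.1],0,0],[[0,0,0],0,0]]}}

```text
time_s: 18.08
tcp_pos: [0.4851, -0.0716, 0.017]
eef_rot: [-180.0, 0.0, 172.6]
contact_force: [-5.5, 1.2, 14.0]
gripper_width: 0.0003
gripper_force: 7.1
```

>>> {"api": "jog_arm", "payload": {"moves": [[[0,0,0.05],0,0],[[0,0,0],0,0],[[0,0,0],0,0]]}}

```text
time_s: 18.45
tcp_pos: [0.4852, -0.0716, 0.0169]
eef_rot: [-180.0, 0.0, 172.6]
contact_force: [-6.6, 2.3, 19.7]
gripper_width: 0.0002
gripper_force: 9.5
```

The corner holds at 16.9 mm under 20 N. I'll press a touch more, then lift clear.

>>> {"api": "jog_arm", "payload": {"moves": [[[0,0,0.04],0,0],[[0,0,0],0,0],[[0,0,0],0,0],[[0,0,0],0,0]]}}

```text
time_s: 18.95
tcp_pos: [0.4852, -0.0716, 0.0168]
eef_rot: [-180.0, 0.0, 172.6]
contact_force: [-7.6, 2.4, 22.8]
gripper_width: 0.0005
gripper_force: 11.5
```

>>> {"api": "jog_arm", "payload": {"moves": [[[0,0,-0.5],0,0],[[0,0,-2],0,0],[[0,0,-5],0,0],[[0,0,-5],0,0],[[0,0,0],0,0],[[0,0,0],0,0],[[0,0,0],0,0]]}}

```text
time_s: 19.82
tcp_pos: [0.4841, -0.0716, 0.1389]
eef_rot: [-180.0, -0.1, 172.6]
contact_force: [0.3, 0.1, -0.4]
gripper_width: 0.0006
gripper_force: 0.0
```

```bash
python3 - <<'E'
from h import *
st()
p=capture("side"); a=cv2.imread("pics/side0.png")
for r in regions_of(p,"shim_a")[:6]: print(round(r["confidence"],2),np.round(r["pixel"]))
for n in("die_ring","bolt_1","nut_1","bushing_1","caliper","spanner_2"): print(n,[np.round(r["pixel"]).tolist() for r in regions_of(p,n)[:1]])
print(close_job())
E
```

```text
base mm [-60.8 -85.3] z 138.9 rot [-1.800e+02 -1.000e-01  1.726e+02] F [ 0.3  0.1 -0.4] t 19.825 w 0.000619612955816575
0.47 [309. 190.]
die_ring [[266.0, 190.0]]
bolt_1 [[273.0, 230.0]]
nut_1 [[267.0, 219.0]]
bushing_1 []
caliper [[325.0, 274.0]]
spanner_2 [[312.0, 199.0]]
the job is handed in; nothing more can be done
None
```

The front-right corner was the one that rocked; I pressed its shim flat, the corner then held firm at 23 N, the other three shims were left standing, and the job was handed in at about 20 s.

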